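# Restock the vial and stopper trays, oldest first

### The arm

A 6-joint arm with a two-finger parallel gripper is mounted at the origin on a cart in front of the work surface, level with it; the furniture and walls round the work are solid. World frame = base frame: x ahead of the robot, y to its left, z up, the work surface at z = 0. Lengths are in m, angles in rad, forces in N, time in s.
With the tool pointing down it reaches from about 0.3 to 0.875 m from the base axis. Payload 4.2 kg.
Tool frame: the origin (TCP) lies at the very end of the fingers, on their centre line; the grasp point (between the pads) lies 19 mm behind it; x points along the fingers, y is the direction in which the jaws open and shut, and the axes are right-handed (so a half turn about x gives the same grasp; the last joint's range is limited). The gripper opens to 85 mm and grips with 20 to 120 N. Pads are 22 mm wide; open, the fingers measure 114 mm over their backs; the gripper's body (76 mm by 85 mm) begins 54 mm behind the grasp point. The pads swing forward as they close: fully open they stand 13 mm farther back than shut.
Start: joints at [-1.294, 0.32, 1.565, -0, 1.257, -0.02], TCP at [0.168, -0.55, 0.231] pointing down, gripper open.
Joint ranges: [-3.11, 3.11], [-0.84, 2.01], [0.21, 2.61], [-1.34, 4.49], [0.05, 2.63], [-2.56, 2.56]. Speed limits (rad/s): [2.57, 2.57, 3.14, 3.14, 3.14, 3.14].

### API

Orientations are given as a rotation vector (axis times angle).
In Python, from bench import get_obs, grab_frame, sign_off gives the robot as it stands.
- The arm moves only by the tool step_arm, never from a script. Its argument "moves" is a list of rows, each a list of 6 numbers: the shift along the tool's x, y, z in units of 200 mm (1.0 is 200 mm), then the turn, a rotation vector about the tool's x, y, z in units of pi rad (1.0 is pi rad). In form: [[tx, ty, tz, ax, ay, az], ...]. A call has exactly 8 rows; each row is the pose to reach, as a shift and turn from the pose commanded when the call began, along the tool's axes at that moment, turning the shorter way round; what a row does not reach only later rows make up. A row lasts 1/8 s, in which the tool goes at most 62.5 mm and 10.7 degrees, less where a joint would pass 70% of its speed; a pose out of reach is approached as far as the arm can. A call with a number of a shift or a turn outside -1 to 1 is refused whole. A call with a gripper value outside its range is refused whole. "claw" is the opening, from 0 (shut) to 1 (fully open), set as the call begins (left out, the last holds). The fingers move at their own pace and stop on an object; "squeeze" is the grip in N (left out, the last holds). Time passes only in rows, so rows that repeat a pose let the fingers close, or fill a call up. It gives the time, the measured TCP pose, the force and the opening at its end, in the units of the state.
- get_obs(): the state, without advancing time (a new reading comes with each control period).
- grab_frame(name): name is "scene" or "top" or "wrist"; returns a dict with "frame" (384x512x3 uint8, red, green, blue), "depth" (384x512 float32, m along the optical axis (not along the pixel's ray), 0 where there is no reading), "fovy" (degrees; the focal length in pixels is half the picture's height over the tangent of half this angle, whatever the lens; pixels are square), "cx", "cy" (the principal point, pixels), "R" (3x3) and "t" (3): a world point X has camera coordinates R X + t. Camera axes: x right, y down, z forward; pixel columns grow to the right and rows downward; lengths in m; the calibration is good to about 2 mm. A picture is of the moment at which its call begins.
- sign_off(): hands the job in, once; it reports no verdict.
The state is a dict: "t": time; "qpos": joint angles; "joint_vel": joint speeds; "tau": joint torques, N m; "tcp_pos": TCP position; "eef_rot": TCP orientation; "contact_force": force on the tool from outside, world axes, zero at the start; "moment": the same for the moment, N m; "finger_gap": finger opening in m.
Only numpy, scipy, OpenCV 4.12 (cv2) and the standard library are available. Lean on these libraries where they do the work, as an engineer would, in place of code of your own. Each camera call takes 0.05 s, during which the arm holds its last target. There are 200 camera calls.

### The job

Restock the two grey trays so that the oldest stock is used first. In the three-cell tray, first bring the old vial from the rear cell to the front cell (the end with the white card), and only then stand the two capped vials from the bench in the cells behind it; in the two-cell tray, stand the large rubber stopper from the bench in the cell behind the one that is already at the front, which stays in its cell. Everything stands upright, one to a cell; leave the opened vial without a cap and the smaller stopper where they are on the bench.

Things in the scene. Friction and masses are not known exactly. Their poses are not given: they have to be found in the camera images.
- vial_tray: fixed open grey plastic tray with three cells in one row, 168 x 58 mm, for vials. Origin: centre of its underside, on the bench; x runs along the row from the front end (sloping white card, faces the robot) to the rear (higher end wall), z up. Floor and walls 3 mm thick, cells 52 x 52 mm inside; walls up to z = 16 mm, rear end wall 28. Cell centres: y = 0, x = -55 (front), 0 (middle), +55 mm (rear).
- stopper_tray: fixed open grey plastic tray with two cells in one row, 113 x 58 mm, for stoppers. Origin: centre of its underside, on the bench; x runs along the row from the front end (sloping white card, faces the robot) to the rear (higher end wall), z up. Floor and walls 3 mm thick, cells 52 x 52 mm inside; walls up to z = 6 mm, rear end wall 18. Cell centres: y = 0, x = -27.5 (front), +27.5 mm (rear).
- old_vial: upright capped sample vial: clear glass body 27 mm in diameter, straight sides, then shoulder and neck; white round cap 22 mm wide; 59 mm tall overall, about 22 g. Origin at the centre of its underside, z up; yaw means nothing. Grips well 40 mm up. The old one: at the start it stands alone in the rear cell of the three-cell tray, on the tray's floor.
- new_vial_1: upright capped sample vial: clear glass body 27 mm in diameter, straight sides, then shoulder and neck; white round cap 22 mm wide; 59 mm tall overall, about 22 g. Origin at the centre of its underside, z up; yaw means nothing. Grips well 40 mm up. New stock, standing on the bench outside the trays.
- new_vial_2: upright capped sample vial: clear glass body 27 mm in diameter, straight sides, then shoulder and neck; white round cap 22 mm wide; 59 mm tall overall, about 22 g. Origin at the centre of its underside, z up; yaw means nothing. Grips well 40 mm up. New stock, just like the other new vial, standing on the bench outside the trays.
- old_stopper: dark red rubber stopper, slightly tapered, 32 mm in diameter at the top, 28 mm tall, about 15 g, standing on its narrow end. Origin at the centre of its underside, z up. Grips well 27 mm up. At the start it stands in the front cell of the two-cell tray, where it belongs.
- new_stopper: dark red rubber stopper, slightly tapered, 32 mm in diameter at the top, 28 mm tall, about 15 g, standing on its narrow end. Origin at the centre of its underside, z up. Grips well 27 mm up. New stock, standing on the bench outside the trays.
- small_stopper: look-alike, to be left alone: dark red rubber stopper of the smaller size, 25 mm in diameter at the top, 24 mm tall, standing on the bench. Origin at the centre of its underside.
- open_vial: look-alike, to be left alone: opened, empty clear glass vial without a cap, 27 mm in diameter, 50 mm tall, with an open neck 19 mm wide, standing on the bench. Origin at the centre of its underside.

How it is judged:
On the way:
1. the old vial stands released in the front cell of the three-cell tray while both new vials are still outside the tray (x of old_vial in the frame of vial_tray between -0.07 and -0.04 m and y of old_vial in the frame of vial_tray between -0.015 and 0.015 m and z of old_vial in the frame of vial_tray between -0.001 and 0.007 m and angle between old_vial's own z axis and vertical below 0.1 rad and contact force between the fingers and old_vial below 0.05 N and horizontal distance between each of new_vial_1, new_vial_2 and vial_tray above 0.1 m), for 0.2 s.
At the end, for the whole second after the job is handed in: Three-cell tray: old vial in front, the new vials middle and rear (either way round). Two-cell tray: old stopper in front, new large one behind. Each within 15 mm of its cell centre along and across, 4 mm of the floor, upright within 0.1 rad, released, at rest (x of old_vial in the frame of vial_tray between -0.07 and -0.04 m and y of old_vial in the frame of vial_tray between -0.015 and 0.015 m and z of old_vial in the frame of vial_tray between -0.001 and 0.007 m and angle between each of old_vial, old_stopper, new_stopper's own z axis and vertical below 0.1 rad and (((x of new_vial_1 in the frame of vial_tray between -0.015 and 0.015 m and y of new_vial_1 in the frame of vial_tray between -0.015 and 0.015 m and z of new_vial_1 in the frame of vial_tray between -0.001 and 0.007 m and angle between new_vial_1's own z axis and vertical below 0.1 rad) and (x of new_vial_2 in the frame of vial_tray between 0.04 and 0.07 m and y of new_vial_2 in the frame of vial_tray between -0.015 and 0.015 m and z of new_vial_2 in the frame of vial_tray between -0.001 and 0.007 m and angle between new_vial_2's own z axis and vertical below 0.1 rad)) or ((x of new_vial_2 in the frame of vial_tray between -0.015 and 0.015 m and y of new_vial_2 in the frame of vial_tray between -0.015 and 0.015 m and z of new_vial_2 in the frame of vial_tray between -0.001 and 0.007 m and angle between new_vial_2's own z axis and vertical below 0.1 rad) and (x of new_vial_1 in the frame of vial_tray between 0.04 and 0.07 m and y of new_vial_1 in the frame of vial_tray between -0.015 and 0.015 m and z of new_vial_1 in the frame of vial_tray between -0.001 and 0.007 m and angle between new_vial_1's own z axis and vertical below 0.1 rad))) and x of old_stopper in the frame of stopper_tray between -0.0425 and -0.0125 m and y of old_stopper in the frame of stopper_tray between -0.015 and 0.015 m and z of old_stopper in the frame of stopper_tray between -0.001 and 0.007 m and x of new_stopper in the frame of stopper_tray between 0.0125 and 0.0425 m and y of new_stopper in the frame of stopper_tray between -0.015 and 0.015 m and z of new_stopper in the frame of stopper_tray between -0.001 and 0.007 m and linear speed of each of old_vial, new_vial_1, new_vial_2, old_stopper, new_stopper below 0.02 m/s and contact force between the fingers and old_vial below 0.05 N and contact force between the fingers and new_vial_1 below 0.05 N and contact force between the fingers and new_vial_2 below 0.05 N and contact force between the fingers and old_stopper below 0.05 N and contact force between the fingers and new_stopper below 0.05 N); the robot touches nothing.
It fails at once if the opened vial is moved by more than 25 mm (distance of open_vial from where it was at the start of the episode above 0.025 m).
It fails at once if the small stopper is moved by more than 25 mm (distance of small_stopper from where it was at the start of the episode above 0.025 m).
It also fails if it takes over 96 s, if anything falls off the work surface, if the arm or the gripper's body presses on something with over 40 N, if the wrist force passes 120 N, or if a joint passes its speed limit or range.

## Working session

There is one attempt and no reset: what is moved stays moved. The work goes in short steps, Python scripts to look and compute and a tool call to move; the robot and the scene stay as the last step left them, time stands still between calls to the robot, and variables do not carry over. Pictures are saved under pics/ and viewed, about 12 in all and at most 16, crops included, and the job is handed in when it is done.

Besides the shell and the picture viewer there is one more tool, called after "Call:" by a JSON object that holds its "op" and its "data", one argument or row to a line. step_arm: Moves the arm, as the interface text tells. Its arguments: {"type":"object","properties":{"moves":{"type":"array","items":{"type":"array","items":{"type":"number","minimum":-1,"maximum":1}}},"claw":{"type":"number"},"squeeze":{"type":"number"}},"required":["moves"]}

```bash
mkdir -p pics; ls
python3 - <<'E'
from bench import get_obs, grab_frame
import cv2,numpy as np
o=get_obs();print(o)
for n in("top","scene"):
    f=grab_frame(n);np.savez(n+"0.npz",**f);cv2.imwrite(f"pics/{n}0.png",f["frame"][:,:,::-1]);print(n,f["fovy"],f["cx"],f["cy"],f["R"],f["t"])
E
```

```text
pics
{'t': 0.0, 'qpos': array([-1.29399762e+00,  3.20294668e-01,  1.56571000e+00,  1.79995279e-05,
        1.25744311e+00, -1.99560560e-02]), 'joint_vel': array([ 5.92579605e-04,  1.46475160e-03,  1.99665749e-04,  1.39587295e-03,
       -7.53764640e-05, -2.13231336e-03]), 'tau': array([ 1.59003121e-03, -4.15512192e+01, -2.34160030e+01,  1.26525415e-04,
        8.30157223e-03, -5.93884280e-06]), 'tcp_pos': array([ 0.16803224, -0.54937055,  0.23046868]), 'eef_rot': array([ 2.06240404,  0.31022913, -2.06286413]), 'contact_force': array([ 0.38553911, -0.27334681,  0.46085428]), 'moment': array([ 0.03569901,  0.0139216 , -0.01336658]), 'finger_gap': 0.08590931319128829}
top 44.050533586405045 262.4669177367198 198.50369042292064 [[ 0.01877194 -0.99967492  0.01725321]
 [-0.98812818 -0.02118129 -0.15216454]
 [ 0.15248052 -0.01419196 -0.98820457]] [-0.0181171   0.53572662  1.16746729]
scene 49.91169879711244 252.58668973404767 191.43857878999438 [[-0.58569777 -0.81050898  0.00577198]
 [-0.61129338  0.43704008 -0.6597851 ]
 [ 0.53223916 -0.38996303 -0.75143217]] [0.30284311 0.34141056 0.85988724]
```

View pics/top0.png

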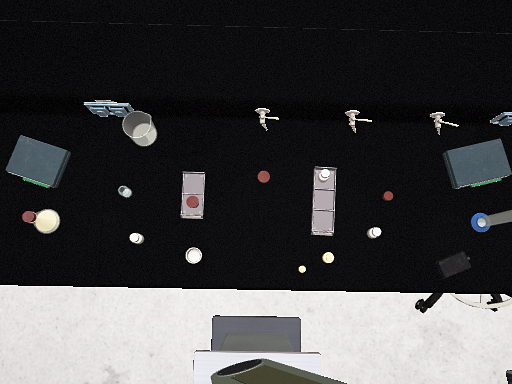

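View pics/scene0.png

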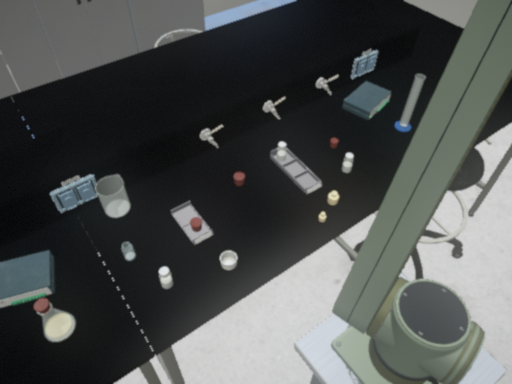

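The top view shows the vial tray at about (323,201), with the old vial's cap at (324,174). The stopper tray is at about (193,195), with a stopper at (193,202). Loose stoppers are at (263,176) and (388,196), capped vials at (136,238) and (374,232), and the open vial at (125,191). Next I'll measure these.

```bash
cat > h.py <<'E'
import numpy as np, cv2
def cast(f,uv,z):
    R,t=f["R"],f["t"]; F=f["frame"].shape[0]/2/np.tan(np.radians(float(f["fovy"]))/2)
    uv=np.atleast_2d(np.asarray(uv,float))
    d=np.c_[(uv[:,0]-f["cx"])/F,(uv[:,1]-f["cy"])/F,np.ones(len(uv))]@R
    C=-R.T@t
    return C+d*((z-C[2])/d[:,2])[:,None]
def blobs(m,amin=15):
    n,l,s,c=cv2.connectedComponentsWithStats(m.astype(np.uint8))
    return [(c[i],s[i],l==i) for i in range(1,n) if s[i,4]>=amin]
E
python3 - <<'E'
from h import *
f=dict(np.load("top0.npz"));im=f["frame"].astype(int);r,g,b=im[...,0],im[...,1],im[...,2]
np.set_printoptions(precision=4,suppress=True)
print("red")
for c,s,m in blobs((r>60)&(r>1.6*g)):print(c,s,cast(f,c,.02)[0,:2], cast(f,[[s[0]-.5,c[1]],[s[0]+s[2]-.5,c[1]]],.028)[:,1])
print("white")
for c,s,m in blobs((im.min(2)>195)&(np.arange(384)[:,None]>150)&(np.arange(384)[:,None]<285)):print(c,s,cast(f,c,.059)[0,:2])
print("grey")
for c,s,m in blobs((abs(r-b)<40)&(r>90)&(np.arange(384)[:,None]<250)&(np.arange(384)[:,None]>155),300):
    cs,_=cv2.findContours(m.astype(np.uint8),0,2);q=cv2.boxPoints(cv2.minAreaRect(cs[0]))
    print(c,s);print(q,cast(f,q,.012)[:,:2])
E
python3 - <<'E'
import cv2
a=cv2.imread('pics/top0.png')[150:265,110:400]
cv2.imwrite('pics/topc.png',cv2.resize(a,None,fx=2.75,fy=2.75,interpolation=2))
E
```

```text
red
[263.4274 176.3504] [258 171  12  12 117] [ 0.5978 -0.0091] [ 0.0064 -0.0247]
[387.6543 195.5926] [383 191  10  10  81] [ 0.5539 -0.3337] [-0.3181 -0.3441]
[192.0909 201.4273] [186 196  12  12 110] [0.5277 0.1739] [0.1897 0.159 ]
[ 28.4535 216.3372] [ 22 211  14  11  86] [0.4803 0.5893] [0.603  0.5678]
white
[324.1852 173.8395] [319 169  11  11  81] [ 0.5998 -0.1623]
[126.2069 191.6207] [123 189   8   8  29] [0.5433 0.3341]
[ 48.2817 216.7887] [ 37 210  22  17 213] [0.4761 0.522 ]
[481.2 224.1] [478 223   7   4  20] [ 0.4801 -0.5568]
[374.8333 231.8077] [369 228  12   9  78] [ 0.4553 -0.2887]
[135.2674 237.2907] [130 233  12  10  86] [0.4297 0.3047]
[193.7143 255.4845] [186 248  16  15 161] [0.388  0.1592]
[328.2987 257.1429] [323 252  11  11  77] [ 0.3903 -0.1723]
[301.6786 268.2857] [299 266   6   6  28] [ 0.3619 -0.1067]
grey
[323.3618 202.0597] [ 311  168   25   68 1407]
[[310.7567 234.3526]
 [313.7753 167.9443]
 [336.3649 168.9711]
 [333.3464 235.3794]] [[ 0.4495 -0.1343]
 [ 0.625  -0.1417]
 [ 0.6236 -0.2014]
 [ 0.448  -0.1928]]
[192.6411 194.3567] [180 171  25  48 886]
[[179.7562 217.4946]
 [183.0323 170.5371]
 [205.5043 172.1049]
 [202.2282 219.0624]] [[0.4862 0.2051]
 [0.6103 0.2021]
 [0.6074 0.1431]
 [0.4834 0.147 ]]
[ 47.8571 218.6935] [ 28 209  32  25 336]
[[ 26.6 224.8]
 [ 37.8 202.4]
 [ 63.4 215.2]
 [ 52.2 237.6]] [[0.4593 0.5958]
 [0.5179 0.5726]
 [0.486  0.5042]
 [0.4278 0.5278]]
[495.2614 218.7074] [478 210  34  17 352]
[[476.5449 216.4336]
 [510.9643 209.8145]
 [513.0399 220.6077]
 [478.6205 227.2268]] [[ 0.5051 -0.5682]
 [ 0.5244 -0.6601]
 [ 0.4961 -0.6638]
 [ 0.4769 -0.5723]]
```

View pics/topc.png

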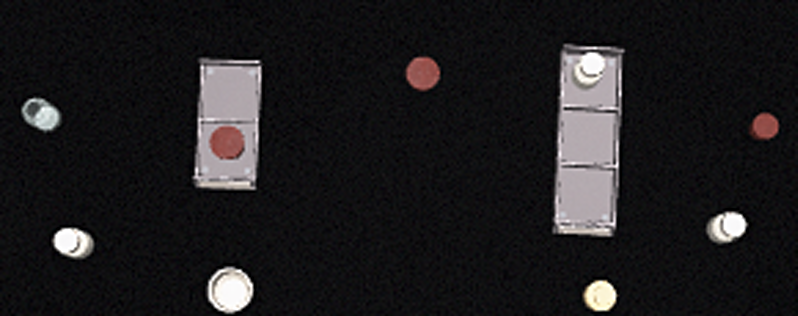

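Measured so far:
- **Stoppers:** the one at (263,176) is about 31 mm wide, so it's the large one. The one at (388,196) is 26 mm, so it's the small one.
- **Trays:** the divider ends in the crop give the tray centres.

Now the final targets and tool axes.

```bash
cat >> h.py <<'E'
from scipy.spatial.transform import Rotation as Ro
def state():
    from bench import get_obs
    o=get_obs();M=Ro.from_rotvec(o["eef_rot"]).as_matrix()
    print("t",round(float(o["t"]),2),"tcp",o["tcp_pos"].round(4),"gap",round(float(o["finger_gap"]),4),"q",np.round(o["qpos"],2),"F",np.round(o["contact_force"],1));return o["tcp_pos"],M
def plan(xyz,yaw_jaw):
    """shift (tool units) and turn to reach xyz with tool down, jaw axis at world angle yaw_jaw"""
    p,M=state();s=M.T@(np.array(xyz)-p)/.2
    best=None
    for k in(0,np.pi):
        y=np.array([np.cos(yaw_jaw+k),np.sin(yaw_jaw+k),0]);x=np.array([0,0,-1.]);T=np.c_[x,y,np.cross(x,y)]
        rv=Ro.from_matrix(M.T@T).as_rotvec()/np.pi
        print("shift",s.round(3),"turn",rv.round(4))
E
python3 - <<'E'
from h import *
np.set_printoptions(precision=4,suppress=True)
f=dict(np.load("top0.npz"))
d=cast(f,[[313.6,189.3],[335.1,189.6],[312.5,209.3],[334,211]],.016)[:,:2]
print("vt centre",d.mean(0),"len",np.linalg.norm((d[0]+d[1]-d[2]-d[3])/2),"w",np.linalg.norm(d[0]-d[1]),"dir",d[0]+d[1]-d[2]-d[3])
e=cast(f,[[182.4,193.6],[204.2,194.7]],.006)[:,:2];print("st centre",e.mean(0),e[0]-e[1])
print("caps",cast(f,[325.3,174],.062)[0],cast(f,[[376.2,231.8],[134.4,237.3]],.059))
p,M=state();print(M)
print("over old vial");plan([.597,-.166,.2],np.pi/2-.045)
E
```

```text
vt centre [ 0.54   -0.1675] len 0.05468958728821079 w 0.05632163380836836 dir [ 0.1092 -0.0059]
st centre [0.5491 0.1735] [0.0017 0.0571]
caps [ 0.5988 -0.1647  0.062 ] [[ 0.4554 -0.2921  0.059 ]
 [ 0.4297  0.3069  0.059 ]]
t 0.1 tcp [ 0.1681 -0.5494  0.2306] gap 0.0853 q [-1.29  0.32  1.57 -0.    1.26 -0.02] F [0.7 1.  0.4]
[[-0.0005  0.2925 -0.9563]
 [ 0.0015 -0.9563 -0.2925]
 [-1.     -0.0016 -0.    ]]
over old vial
t 0.1 tcp [ 0.1681 -0.5494  0.2306] gap 0.0853 q [-1.29  0.32  1.57 -0.    1.26 -0.02] F [0.7 1.  0.4]
shift [ 0.155 -1.206 -2.612] turn [-0.8912 -0.0007  0.0001]
shift [ 0.155 -1.206 -2.612] turn [0.1088 0.0001 0.0005]
```

Call:
{"op": "step_arm", "data": {
  "moves": [
    [0, -0.3, -0.15, 0.03, 0, 0],
    [0, -0.6, -0.3, 0.06, 0, 0],
    [0, -1, -0.5, 0.109, 0, 0],
    [0, -1, -0.6, 0.109, 0, 0],
    [0, -1, -0.8, 0.109, 0, 0],
    [0, -1, -1, 0.109, 0, 0],
    [0, -1, -1, 0.109, 0, 0],
    [0, -1, -1, 0.109, 0, 0]
  ],
  "claw": 1,
  "squeeze": 25
}}

```text
t: 1.1
tcp_pos: [0.3003, -0.2999, 0.2309]
eef_rot: [-2.197, 0.049, 2.2]
contact_force: [-0.0, -0.5, 0.5]
finger_gap: 0.0856
```

```bash
python3 -c "
from h import *
plan([.595,-.167,.2],np.pi/2-.05)"
```

```text
t 1.1 tcp [ 0.3003 -0.2999  0.2309] gap 0.0856 q [-0.81  0.08  1.88 -0.    1.18  0.8 ] F [-0.  -0.5  0.5]
shift [ 0.153 -0.73  -1.442] turn [-9.985e-01 -2.000e-04  6.000e-04]
shift [ 0.153 -0.73  -1.442] turn [0.0015 0.0004 0.0001]
```

Call:
{"op": "step_arm", "data": {
  "moves": [
    [0, -0.2, -0.25, 0, 0, 0],
    [0, -0.4, -0.5, 0, 0, 0],
    [0, -0.6, -0.75, 0, 0, 0],
    [0, -0.73, -1, 0, 0, 0],
    [0, -0.73, -1, 0, 0, 0],
    [0, -0.73, -1, 0, 0, 0],
    [0, -0.73, -1, 0, 0, 0],
    [0, -0.73, -1, 0, 0, 0]
  ]
}}

```text
t: 2.1
tcp_pos: [0.5064, -0.1643, 0.2316]
eef_rot: [-2.198, 0.053, 2.197]
contact_force: [0.6, 0.0, -0.4]
finger_gap: 0.0854
```

Run:
```python
from h import *
from bench import grab_frame
state()
f=grab_frame("wrist");np.savez("w1.npz",**f);cv2.imwrite("pics/w1.png",f["frame"][:,:,::-1]);print(-f["R"].T@f["t"],f["R"][2])
```

```text
t 2.1 tcp [ 0.5064 -0.1643  0.2316] gap 0.0854 q [-0.34  0.25  1.66 -0.    1.23  1.28] F [ 0.6  0.  -0.4]
[ 0.58953668 -0.16789     0.37530644] [-0.3223717   0.01469896 -0.94649904]
```

View pics/w1.png

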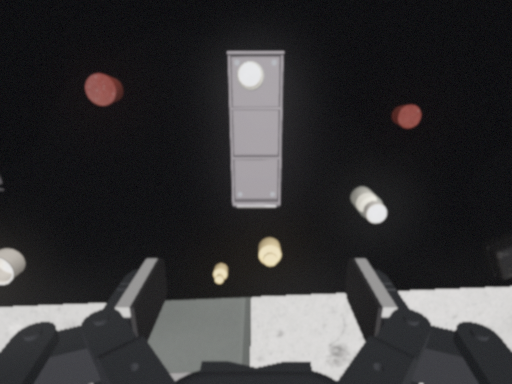

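The wrist view shows the old vial's cap at (251,75), with tray dividers at rows 108 and 155. The large stopper's top is at (100,89) and the right vial's cap at (376,211).

Run:
```python
from h import *
np.set_printoptions(precision=4,suppress=True)
f=dict(np.load("w1.npz"))
print(cast(f,[251,75],.062),cast(f,[100,89],.028),cast(f,[376,212],.059))
d=cast(f,[[230,108],[282,109],[231,155],[280,156]],.016);print(d,d.mean(0))
plan([.599,-.166,.1],np.pi/2-.05)
```

```text
[[ 0.6011 -0.1643  0.062 ]] [[ 0.5962 -0.0065  0.028 ]] [[ 0.4574 -0.2912  0.059 ]]
[[ 0.5701 -0.139   0.016 ]
 [ 0.5664 -0.1959  0.016 ]
 [ 0.5181 -0.1363  0.016 ]
 [ 0.5143 -0.1925  0.016 ]] [ 0.5422 -0.1659  0.016 ]
t 2.15 tcp [ 0.5065 -0.1641  0.2316] gap 0.0855 q [-0.33  0.25  1.66 -0.    1.23  1.28] F [-0.5 -0.3  0.2]
shift [ 0.658 -0.013 -0.462] turn [-0.9991  0.0001 -0.0001]
shift [ 0.658 -0.013 -0.462] turn [ 0.0009 -0.0001 -0.0001]
```

Call:
{"op": "step_arm", "data": {
  "moves": [
    [0, -0.02, -0.2, 0, 0, 0],
    [0.1, -0.02, -0.4, 0, 0, 0],
    [0.3, -0.02, -0.468, 0, 0, 0],
    [0.5, -0.02, -0.468, 0, 0, 0],
    [0.7, -0.02, -0.468, 0, 0, 0],
    [0.85, -0.02, -0.468, 0, 0, 0],
    [0.9, -0.02, -0.468, 0, 0, 0],
    [0.9, -0.02, -0.468, 0, 0, 0]
  ]
}}

```text
t: 3.15
tcp_pos: [0.601, -0.164, 0.0514]
eef_rot: [-2.198, 0.051, 2.198]
contact_force: [0.0, 0.9, 0.3]
finger_gap: 0.0854
```

```bash
python3 -c "
from h import *
plan([.600,-.1645,.024],np.pi/2-.05)"
```

```text
t 3.15 tcp [ 0.601  -0.164   0.0514] gap 0.0854 q [-0.28  0.55  1.68 -0.    0.91  1.33] F [0.  0.9 0.3]
shift [0.137 0.003 0.005] turn [-9.987e-01  0.000e+00  1.000e-04]
shift [0.137 0.003 0.005] turn [ 0.0013  0.     -0.    ]
```

Call:
{"op": "step_arm", "data": {
  "moves": [
    [0.07, 0.003, 0, 0, 0, 0],
    [0.137, 0.003, 0, 0, 0, 0],
    [0.137, 0.003, 0, 0, 0, 0],
    [0.137, 0.003, 0, 0, 0, 0],
    [0.137, 0.003, 0, 0, 0, 0],
    [0.137, 0.003, 0, 0, 0, 0],
    [0.137, 0.003, 0, 0, 0, 0],
    [0.137, 0.003, 0, 0, 0, 0]
  ]
}}

```text
t: 4.15
tcp_pos: [0.6011, -0.1643, 0.024]
eef_rot: [-2.199, 0.05, 2.198]
contact_force: [-0.2, 0.3, -0.3]
finger_gap: 0.0854
```

Call:
{"op": "step_arm", "data": {
  "moves": [
    [0, 0, 0, 0, 0, 0],
    [0, 0, 0, 0, 0, 0],
    [0, 0, 0, 0, 0, 0],
    [0, 0, 0, 0, 0, 0],
    [0, 0, 0, 0, 0, 0],
    [0, 0, 0, 0, 0, 0],
    [0, 0, 0, 0, 0, 0],
    [0, 0, 0, 0, 0, 0]
  ],
  "claw": 0,
  "squeeze": 25
}}

```text
t: 5.15
tcp_pos: [0.6011, -0.1643, 0.024]
eef_rot: [-2.199, 0.05, 2.198]
contact_force: [0.6, -0.4, 0.9]
finger_gap: 0.0258
```

Call:
{"op": "step_arm", "data": {
  "moves": [
    [-0.15, 0, 0, 0, 0, 0],
    [-0.3, 0, 0, 0, 0, 0],
    [-0.3, 0.008, 0.19, 0, 0, 0],
    [-0.3, 0.017, 0.38, 0, 0, 0],
    [-0.3, 0.025, 0.57, 0, 0, 0],
    [-0.3, 0.025, 0.57, 0, 0, 0],
    [-0.18, 0.025, 0.57, 0, 0, 0],
    [-0.08, 0.025, 0.57, 0, 0, 0]
  ]
}}

```text
t: 6.15
tcp_pos: [0.4882, -0.1644, 0.0395]
eef_rot: [-2.201, 0.051, 2.197]
contact_force: [0.7, -0.4, -0.5]
finger_gap: 0.0257
```

Call:
{"op": "step_arm", "data": {
  "moves": [
    [0.04, 0, 0, 0, 0, 0],
    [0.06, 0, 0, 0, 0, 0],
    [0.078, 0, 0, 0, 0, 0],
    [0.078, 0, 0, 0, 0, 0],
    [0.078, 0, 0, 0, 0, 0],
    [0.078, 0, 0, 0, 0, 0],
    [0.078, 0, 0, 0, 0, 0],
    [0.078, 0, 0, 0, 0, 0]
  ]
}}

```text
t: 7.15
tcp_pos: [0.487, -0.1641, 0.0244]
eef_rot: [-2.199, 0.05, 2.198]
contact_force: [0.2, -0.1, -0.5]
finger_gap: 0.026
```

Call:
{"op": "step_arm", "data": {
  "moves": [
    [0, 0, 0, 0, 0, 0],
    [0, 0, 0, 0, 0, 0],
    [0, 0, 0, 0, 0, 0],
    [0, 0, 0, 0, 0, 0],
    [0, 0, 0, 0, 0, 0],
    [0, 0, 0, 0, 0, 0],
    [0, 0, 0, 0, 0, 0],
    [0, 0, 0, 0, 0, 0]
  ],
  "claw": 0.75
}}

```text
t: 8.15
tcp_pos: [0.487, -0.1641, 0.0243]
eef_rot: [-2.199, 0.05, 2.198]
contact_force: [0.3, 0.1, 0.3]
finger_gap: 0.064
```

Call:
{"op": "step_arm", "data": {
  "moves": [
    [-0.2, 0, 0, 0, 0, 0],
    [-0.45, 0, 0, 0, 0, 0],
    [-0.7, 0, 0, 0, 0, 0],
    [-0.7, 0.3, 0.1, 0, 0, 0],
    [-0.7, 0.63, 0.15, 0, 0, 0],
    [-0.7, 0.63, 0.15, 0, 0, 0],
    [-0.7, 0.63, 0.15, 0, 0, 0],
    [-0.7, 0.63, 0.15, 0, 0, 0]
  ],
  "claw": 1
}}

```text
t: 9.15
tcp_pos: [0.4513, -0.2873, 0.1641]
eef_rot: [-2.198, 0.048, 2.199]
contact_force: [0.7, 0.6, 0.8]
finger_gap: 0.0851
```

Run:
```python
from h import *
from bench import grab_frame
f=grab_frame("wrist");np.savez("w2.npz",**f)
g=grab_frame("scene");np.savez("s2.npz",**g)
a=cv2.resize(g["frame"][100:292,150:406],(512,384))
cv2.imwrite("pics/w2.png",cv2.resize(np.hstack([f["frame"],a])[:,:,::-1],(800,300)))
plan([.4565,-.2915,.1],np.pi/2-.05)
```

```text
t 9.25 tcp [ 0.4515 -0.2873  0.1643] gap 0.0855 q [-0.59  0.31  1.76  0.    1.07  1.03] F [-0.4 -0.4  0.5]
shift [ 0.321  0.02  -0.026] turn [-9.98e-01 -2.00e-04  1.00e-04]
shift [ 0.321  0.02  -0.026] turn [0.002  0.0001 0.0001]
```

View pics/w2.png

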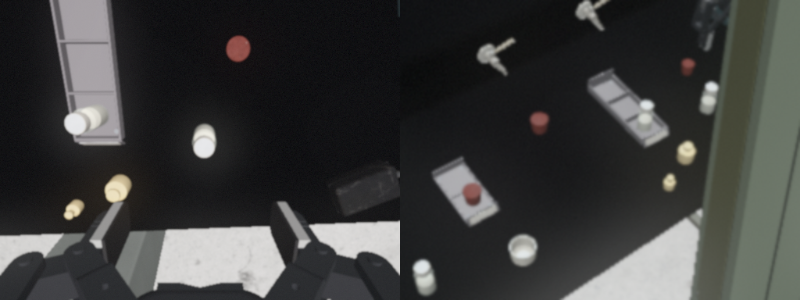

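The old vial stands upright in the front cell (cap at (76,124) in the left half). The new vial's cap is at about (205,149), which is wrist pixel (262,190).

Run:
```python
from h import *
f=dict(np.load("w2.npz"));print(cast(f,[[262.4,190]],.059),cast(f,[[97,159]],.062))
```

```text
[[ 0.4546378  -0.29267659  0.059     ]] [[ 0.48702608 -0.1632573   0.062     ]]
```

Call:
{"op": "step_arm", "data": {
  "moves": [
    [0.1, 0.022, -0.021, 0, 0, 0],
    [0.3, 0.022, -0.021, 0, 0, 0],
    [0.45, 0.022, -0.021, 0, 0, 0],
    [0.6, 0.022, -0.021, 0, 0, 0],
    [0.7, 0.022, -0.021, 0, 0, 0],
    [0.714, 0.022, -0.021, 0, 0, 0],
    [0.714, 0.022, -0.021, 0, 0, 0],
    [0.714, 0.022, -0.021, 0, 0, 0]
  ]
}}

```text
t: 10.25
tcp_pos: [0.456, -0.2934, 0.0226]
eef_rot: [-2.201, 0.051, 2.197]
contact_force: [0.4, -1.0, 0.9]
finger_gap: 0.0854
```

Call:
{"op": "step_arm", "data": {
  "moves": [
    [0, 0, 0, 0, 0, 0],
    [0, 0, 0, 0, 0, 0],
    [0, 0, 0, 0, 0, 0],
    [0, 0, 0, 0, 0, 0],
    [0, 0, 0, 0, 0, 0],
    [0, 0, 0, 0, 0, 0],
    [0, 0, 0, 0, 0, 0],
    [0, 0, 0, 0, 0, 0]
  ],
  "claw": 0
}}

```text
t: 11.25
tcp_pos: [0.4553, -0.2932, 0.0217]
eef_rot: [-2.199, 0.05, 2.198]
contact_force: [0.4, 0.7, 2.9]
finger_gap: 0.0255
```

```bash
python3 -c "
from h import *
plan([.596,-.170,.025],np.pi/2-.05)"
```

```text
t 11.25 tcp [ 0.4553 -0.2932  0.0217] gap 0.0255 q [-0.59  0.49  1.91 -0.    0.75  1.02] F [0.4 0.7 2.9]
shift [-0.017 -0.648 -0.675] turn [-9.986e-01  1.000e-04 -1.000e-04]
shift [-0.017 -0.648 -0.675] turn [ 0.0014 -0.0001 -0.0001]
```

Call:
{"op": "step_arm", "data": {
  "moves": [
    [-0.2, 0, 0, 0, 0, 0],
    [-0.45, 0, 0, 0, 0, 0],
    [-0.45, -0.15, -0.15, 0, 0, 0],
    [-0.45, -0.35, -0.35, 0, 0, 0],
    [-0.45, -0.55, -0.57, 0, 0, 0],
    [-0.45, -0.648, -0.675, 0, 0, 0],
    [-0.45, -0.648, -0.675, 0, 0, 0],
    [-0.25, -0.648, -0.675, 0, 0, 0]
  ]
}}

```text
t: 12.25
tcp_pos: [0.5978, -0.1709, 0.0735]
eef_rot: [-2.207, 0.052, 2.193]
contact_force: [-0.5, -0.6, -1.0]
finger_gap: 0.0256
```

```bash
python3 -c "
from h import *
plan([.596,-.170,.0252],np.pi/2-.05)"
```

```text
t 12.25 tcp [ 0.5978 -0.1709  0.0735] gap 0.0256 q [-0.3   0.52  1.67 -0.    0.95  1.32] F [-0.5 -0.6 -1. ]
shift [ 0.242 -0.005  0.011] turn [-0.9985  0.0012 -0.0032]
shift [ 0.242 -0.005  0.011] turn [ 0.0015 -0.002  -0.0007]
```

Call:
{"op": "step_arm", "data": {
  "moves": [
    [0.1, 0, 0, 0, 0, 0],
    [0.17, 0, 0, 0, 0, 0],
    [0.21, 0, 0, 0, 0, 0],
    [0.232, 0, 0, 0, 0, 0],
    [0.232, 0, 0, 0, 0, 0],
    [0.232, 0, 0, 0, 0, 0],
    [0.232, 0, 0, 0, 0, 0],
    [0.232, 0, 0, 0, 0, 0]
  ]
}}

```text
t: 13.25
tcp_pos: [0.5962, -0.1699, 0.0254]
eef_rot: [-2.199, 0.05, 2.198]
contact_force: [0.3, 0.0, 0.0]
finger_gap: 0.0254
```

Call:
{"op": "step_arm", "data": {
  "moves": [
    [0, 0, 0, 0, 0, 0],
    [0, 0, 0, 0, 0, 0],
    [0, 0, 0, 0, 0, 0],
    [0, 0, 0, 0, 0, 0],
    [0, 0, 0, 0, 0, 0],
    [0, 0, 0, 0, 0, 0],
    [0, 0, 0, 0, 0, 0],
    [0, 0, 0, 0, 0, 0]
  ],
  "claw": 0.75
}}

```text
t: 14.25
tcp_pos: [0.596, -0.1699, 0.0251]
eef_rot: [-2.198, 0.05, 2.198]
contact_force: [0.2, -0.6, 0.8]
finger_gap: 0.0638
```

```bash
python3 -c "
from h import *
plan([.570,-.008,.165],np.pi/2-.05)"
```

```text
t 14.25 tcp [ 0.596  -0.1699  0.0251] gap 0.0638 q [-0.3   0.58  1.71 -0.    0.85  1.32] F [ 0.2 -0.6  0.8]
shift [-0.7   -0.803  0.167] turn [-0.9986  0.     -0.    ]
shift [-0.7   -0.803  0.167] turn [ 0.0014 -0.     -0.    ]
```

Call:
{"op": "step_arm", "data": {
  "moves": [
    [-0.2, 0, 0, 0, 0, 0],
    [-0.45, 0, 0, 0, 0, 0],
    [-0.7, 0, 0, 0, 0, 0],
    [-0.7, -0.25, 0.05, 0, 0, 0],
    [-0.7, -0.5, 0.1, 0, 0, 0],
    [-0.7, -0.8, 0.167, 0, 0, 0],
    [-0.7, -0.8, 0.167, 0, 0, 0],
    [-0.7, -0.8, 0.167, 0, 0, 0]
  ],
  "claw": 1
}}

```text
t: 15.25
tcp_pos: [0.5701, -0.0087, 0.1652]
eef_rot: [-2.2, 0.05, 2.199]
contact_force: [0.3, -0.0, 0.6]
finger_gap: 0.0851
```

Run:
```python
from h import *
from bench import grab_frame
f=grab_frame("wrist");np.savez("w3.npz",**f)
cv2.imwrite("pics/w3.png",f["frame"][:,:,::-1])
im=f["frame"].astype(int);r,g=im[...,0],im[...,1]
for c,s,m in blobs((r>60)&(r>1.6*g),60):print(c.round(1),s,cast(f,c,.02)[0],cast(f,c,.028)[0])
plan([.597,-.0075,.0085],np.pi/2-.05)
```

```text
[261.5 147.5] [246 136  26  27 269] [ 0.601504   -0.01530508  0.02      ] [ 0.60293658 -0.01521339  0.028     ]
[ 83.4 225. ] [ 72 217  21  22 220] [0.53210056 0.1646975  0.02      ] [0.53545472 0.15980541 0.028     ]
t 15.3 tcp [ 0.5702 -0.0093  0.1652] gap 0.0855 q [-0.04  0.36  1.68 -0.    1.1   1.58] F [ 0.1 -0.3 -1. ]
shift [ 0.783 -0.016 -0.133] turn [-9.988e-01  3.000e-04 -2.000e-04]
shift [ 0.783 -0.016 -0.133] turn [ 0.0012 -0.0001 -0.0002]
```

View pics/w3.png

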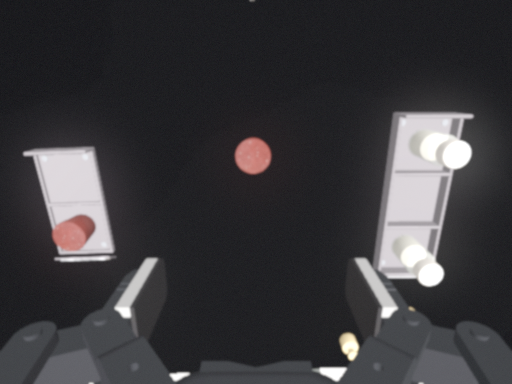

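Both vials stand upright in the rear and front cells. The large stopper is at (253,156), and the stopper tray's divider runs from (49,204) to (103,202).

Run:
```python
from h import *
f=dict(np.load("w3.npz"));print(cast(f,[[253,155.5],[235,155.5],[271,155.5]],.027))
d=cast(f,[[49,204],[103,202]],.006);print(d,d.mean(0)); print(cast(f,[70,236],.031))
```

```text
[[ 0.59586337 -0.00728666  0.027     ]
 [ 0.5965923   0.00892332  0.027     ]
 [ 0.59513435 -0.02349864  0.027     ]]
[[0.55095326 0.20308424 0.006     ]
 [0.55062325 0.14771579 0.006     ]] [0.55078826 0.17540002 0.006     ]
[[0.52579689 0.17344831 0.031     ]]
```

Call:
{"op": "step_arm", "data": {
  "moves": [
    [0.1, -0.015, -0.13, 0, 0, 0],
    [0.3, -0.015, -0.13, 0, 0, 0],
    [0.5, -0.015, -0.13, 0, 0, 0],
    [0.65, -0.015, -0.13, 0, 0, 0],
    [0.75, -0.015, -0.13, 0, 0, 0],
    [0.78, -0.015, -0.13, 0, 0, 0],
    [0.78, -0.015, -0.13, 0, 0, 0],
    [0.78, -0.015, -0.13, 0, 0, 0]
  ]
}}

```text
t: 16.3
tcp_pos: [0.5969, -0.0072, 0.0101]
eef_rot: [-2.2, 0.051, 2.196]
contact_force: [0.5, 0.0, 0.4]
finger_gap: 0.0856
```

Call:
{"op": "step_arm", "data": {
  "moves": [
    [0, 0, 0, 0, 0, 0],
    [0, 0, 0, 0, 0, 0],
    [0, 0, 0, 0, 0, 0],
    [0, 0, 0, 0, 0, 0],
    [0, 0, 0, 0, 0, 0],
    [0, 0, 0, 0, 0, 0],
    [0, 0, 0, 0, 0, 0],
    [0, 0, 0, 0, 0, 0]
  ],
  "claw": 0
}}

```text
t: 17.3
tcp_pos: [0.5962, -0.0066, 0.0095]
eef_rot: [-2.199, 0.05, 2.198]
contact_force: [-0.1, 0.1, 5.4]
finger_gap: 0.0309
```

```bash
python3 -c "
from h import *
plan([.5775,.1735,.012],np.pi/2-.03)"
```

```text
t 17.3 tcp [ 0.5962 -0.0066  0.0095] gap 0.0309 q [-0.03  0.57  1.79  0.    0.79  1.59] F [-0.1  0.1  5.4]
shift [-0.012 -0.895  0.135] turn [9.95e-01 0.00e+00 3.00e-04]
shift [-0.012 -0.895  0.135] turn [-0.005  -0.0002  0.    ]
```

Call:
{"op": "step_arm", "data": {
  "moves": [
    [-0.15, 0, 0, 0, 0, 0],
    [-0.35, 0, 0, 0, 0, 0],
    [-0.35, -0.2, 0.03, 0, 0, 0],
    [-0.35, -0.45, 0.07, 0, 0, 0],
    [-0.35, -0.7, 0.1, 0, 0, 0],
    [-0.35, -0.895, 0.135, -0.005, 0, 0],
    [-0.35, -0.895, 0.135, -0.005, 0, 0],
    [-0.2, -0.895, 0.135, -0.005, 0, 0]
  ]
}}

```text
t: 18.3
tcp_pos: [0.579, 0.1736, 0.0504]
eef_rot: [-2.212, 0.031, 2.201]
contact_force: [0.6, -0.1, -1.3]
finger_gap: 0.0304
```

Call:
{"op": "step_arm", "data": {
  "moves": [
    [0.07, 0, 0, 0, 0, 0],
    [0.13, 0, 0, 0, 0, 0],
    [0.165, 0, 0, 0, 0, 0],
    [0.183, 0, 0, 0, 0, 0],
    [0.183, 0, 0, 0, 0, 0],
    [0.183, 0, 0, 0, 0, 0],
    [0.183, 0, 0, 0, 0, 0],
    [0.183, 0, 0, 0, 0, 0]
  ]
}}

```text
t: 19.3
tcp_pos: [0.5773, 0.1734, 0.0126]
eef_rot: [-2.207, 0.033, 2.206]
contact_force: [-0.1, -0.5, 0.4]
finger_gap: 0.0308
```

Call:
{"op": "step_arm", "data": {
  "moves": [
    [0, 0, 0, 0, 0, 0],
    [0, 0, 0, 0, 0, 0],
    [0, 0, 0, 0, 0, 0],
    [0, 0, 0, 0, 0, 0],
    [0, 0, 0, 0, 0, 0],
    [0, 0, 0, 0, 0, 0],
    [0, 0, 0, 0, 0, 0],
    [0, 0, 0, 0, 0, 0]
  ],
  "claw": 0.75
}}

```text
t: 20.3
tcp_pos: [0.5772, 0.1734, 0.0125]
eef_rot: [-2.206, 0.033, 2.206]
contact_force: [-0.2, -0.1, -0.0]
finger_gap: 0.064
```

```bash
python3 -c "
from h import *
plan([.425,.300,.165],np.pi/2-.05)"
```

```text
t 20.3 tcp [0.5772 0.1734 0.0125] gap 0.064 q [ 0.27  0.57  1.77 -0.    0.8   1.87] F [-0.2 -0.1 -0. ]
shift [-0.763 -0.61   0.78 ] turn [-0.9936  0.     -0.    ]
shift [-0.763 -0.61   0.78 ] turn [ 0.0064 -0.     -0.    ]
```

Call:
{"op": "step_arm", "data": {
  "moves": [
    [-0.2, 0, 0, 0, 0, 0],
    [-0.45, 0, 0, 0, 0, 0],
    [-0.76, 0, 0, 0, 0, 0],
    [-0.76, -0.15, 0.2, 0.006, 0, 0],
    [-0.76, -0.3, 0.4, 0.006, 0, 0],
    [-0.76, -0.45, 0.6, 0.006, 0, 0],
    [-0.76, -0.61, 0.78, 0.006, 0, 0],
    [-0.76, -0.61, 0.78, 0.006, 0, 0]
  ],
  "claw": 1
}}

```text
t: 21.3
tcp_pos: [0.4227, 0.3015, 0.1646]
eef_rot: [-2.198, 0.049, 2.199]
contact_force: [1.1, -0.1, 0.3]
finger_gap: 0.0854
```

Run:
```python
from h import *
from bench import grab_frame
f=grab_frame("wrist");np.savez("w4.npz",**f)
cv2.imwrite("pics/w4.png",f["frame"][:,:,::-1])
plan([.43,.306,.0215],np.pi/2-.05)
```

```text
t 21.35 tcp [0.4242 0.3006 0.1647] gap 0.0852 q [ 0.59  0.29  1.79 -0.    1.06  2.21] F [-0.   0.6  0.5]
shift [ 0.716 -0.028 -0.028] turn [-9.987e-01  1.000e-04 -3.000e-04]
shift [ 0.716 -0.028 -0.028] turn [ 0.0013 -0.0002 -0.    ]
```

View pics/w4.png

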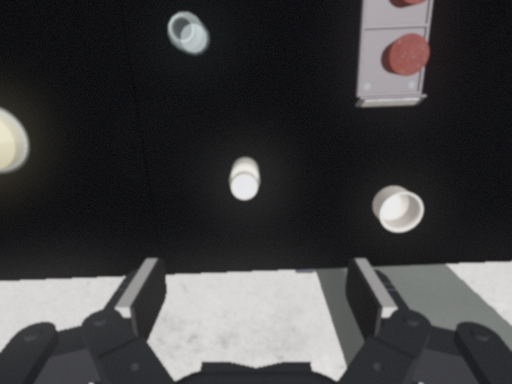

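The left vial's cap is at (244,186) and the area around it is clear.

Run:
```python
from h import *
f=dict(np.load("w4.npz"));print(cast(f,[[244.5,186]],.059))
```

```text
[[0.42997542 0.31061524 0.059     ]]
```

Call:
{"op": "step_arm", "data": {
  "moves": [
    [0.1, -0.042, -0.027, 0, 0, 0],
    [0.3, -0.042, -0.027, 0, 0, 0],
    [0.45, -0.042, -0.027, 0, 0, 0],
    [0.6, -0.042, -0.027, 0, 0, 0],
    [0.7, -0.042, -0.027, 0, 0, 0],
    [0.714, -0.042, -0.027, 0, 0, 0],
    [0.714, -0.042, -0.027, 0, 0, 0],
    [0.714, -0.042, -0.027, 0, 0, 0]
  ]
}}

```text
t: 22.35
tcp_pos: [0.4317, 0.3083, 0.0226]
eef_rot: [-2.198, 0.053, 2.194]
contact_force: [-0.2, -0.3, -0.2]
finger_gap: 0.0853
```

Call:
{"op": "step_arm", "data": {
  "moves": [
    [0, 0, 0, 0, 0, 0],
    [0, 0, 0, 0, 0, 0],
    [0, 0, 0, 0, 0, 0],
    [0, 0, 0, 0, 0, 0],
    [0, 0, 0, 0, 0, 0],
    [0, 0, 0, 0, 0, 0],
    [0, 0, 0, 0, 0, 0],
    [0, 0, 0, 0, 0, 0]
  ],
  "claw": 0
}}

```text
t: 23.35
tcp_pos: [0.4309, 0.3083, 0.022]
eef_rot: [-2.197, 0.053, 2.196]
contact_force: [-0.4, 0.7, 4.8]
finger_gap: 0.0259
```

Call:
{"op": "step_arm", "data": {
  "moves": [
    [-0.2, 0, 0, 0, 0, 0],
    [-0.5, 0, 0, 0, 0, 0],
    [-0.6, 0.2, -0.1, 0, 0, 0],
    [-0.6, 0.4, -0.2, 0, 0, 0],
    [-0.6, 0.6, -0.3, 0, 0, 0],
    [-0.6, 0.8, -0.4, 0, 0, 0],
    [-0.6, 1, -0.5, 0, 0, 0],
    [-0.6, 1, -0.5, 0, 0, 0]
  ]
}}

```text
t: 24.35
tcp_pos: [0.5215, 0.1009, 0.141]
eef_rot: [-2.195, 0.059, 2.196]
contact_force: [-0.0, -0.0, -0.6]
finger_gap: 0.0253
```

```bash
python3 -c "
from h import *
plan([.542,-.167,.14],np.pi/2-.05)"
```

```text
t 24.35 tcp [0.5215 0.1009 0.141 ] gap 0.0253 q [ 0.17  0.33  1.8  -0.    1.02  1.79] F [-0.  -0.  -0.6]
shift [ 0.006  1.332 -0.173] turn [ 9.991e-01 -5.000e-04 -3.000e-04]
shift [ 0.006  1.332 -0.173] turn [-0.0009  0.0002 -0.0003]
```

Call:
{"op": "step_arm", "data": {
  "moves": [
    [0, 0.2, -0.04, 0, 0, 0],
    [0, 0.4, -0.08, 0, 0, 0],
    [0, 0.6, -0.12, 0, 0, 0],
    [0, 0.8, -0.17, 0, 0, 0],
    [0, 1, -0.17, 0, 0, 0],
    [0, 1, -0.17, 0, 0, 0],
    [0, 1, -0.17, 0, 0, 0],
    [0, 1, -0.17, 0, 0, 0]
  ]
}}

```text
t: 25.35
tcp_pos: [0.5449, -0.0966, 0.1415]
eef_rot: [-2.197, 0.051, 2.198]
contact_force: [-0.5, 0.1, 0.2]
finger_gap: 0.0254
```

```bash
python3 -c "
from h import *
plan([.542,-.167,.0255],np.pi/2-.05)"
```

```text
t 25.35 tcp [ 0.5449 -0.0966  0.1415] gap 0.0254 q [-0.2   0.36  1.75  0.    1.04  1.42] F [-0.5  0.1  0.2]
shift [ 0.58   0.353 -0.002] turn [-9.991e-01 -2.000e-04  3.000e-04]
shift [ 0.58   0.353 -0.002] turn [0.0009 0.0002 0.0001]
```

Call:
{"op": "step_arm", "data": {
  "moves": [
    [0, 0.17, 0, 0, 0, 0],
    [0, 0.35, 0, 0, 0, 0],
    [0, 0.352, 0, 0, 0, 0],
    [0.15, 0.352, 0, 0, 0, 0],
    [0.3, 0.352, 0, 0, 0, 0],
    [0.45, 0.352, 0, 0, 0, 0],
    [0.5, 0.352, 0, 0, 0, 0],
    [0.54, 0.352, 0, 0, 0, 0]
  ]
}}

```text
t: 26.35
tcp_pos: [0.5422, -0.1676, 0.0338]
eef_rot: [-2.198, 0.053, 2.196]
contact_force: [0.0, 0.4, -0.1]
finger_gap: 0.0258
```

Call:
{"op": "step_arm", "data": {
  "moves": [
    [0.015, 0, 0, 0, 0, 0],
    [0.028, 0, 0, 0, 0, 0],
    [0.039, 0, 0, 0, 0, 0],
    [0.039, 0, 0, 0, 0, 0],
    [0.039, 0, 0, 0, 0, 0],
    [0.039, 0, 0, 0, 0, 0],
    [0.039, 0, 0, 0, 0, 0],
    [0.039, 0, 0, 0, 0, 0]
  ]
}}

```text
t: 27.35
tcp_pos: [0.5416, -0.1683, 0.0259]
eef_rot: [-2.197, 0.054, 2.197]
contact_force: [0.3, 0.0, -0.6]
finger_gap: 0.0256
```

Call:
{"op": "step_arm", "data": {
  "moves": [
    [0, 0, 0, 0, 0, 0],
    [0, 0, 0, 0, 0, 0],
    [0, 0, 0, 0, 0, 0],
    [0, 0, 0, 0, 0, 0],
    [0, 0, 0, 0, 0, 0],
    [0, 0, 0, 0, 0, 0],
    [0, 0, 0, 0, 0, 0],
    [0, 0, 0, 0, 0, 0]
  ],
  "claw": 0.75
}}

```text
t: 28.35
tcp_pos: [0.5416, -0.1683, 0.0259]
eef_rot: [-2.197, 0.054, 2.197]
contact_force: [-0.4, -0.4, -0.3]
finger_gap: 0.064
```

Call:
{"op": "step_arm", "data": {
  "moves": [
    [-0.2, 0, 0, 0, 0, 0],
    [-0.45, 0, 0, 0, 0, 0],
    [-0.7, 0, 0, 0, 0, 0],
    [-0.95, 0, 0, 0, 0, 0],
    [-0.95, 0, 0.25, 0, 0, 0],
    [-0.95, 0, 0.5, 0, 0, 0],
    [-0.95, 0, 0.75, 0, 0, 0],
    [-0.95, 0, 0.75, 0, 0, 0]
  ]
}}

```text
t: 29.35
tcp_pos: [0.3885, -0.1603, 0.2159]
eef_rot: [-2.194, 0.055, 2.197]
contact_force: [1.1, -0.4, 0.2]
finger_gap: 0.0642
```

Run:
```python
from h import *
from bench import grab_frame
state()
f=grab_frame("top");np.savez("t5.npz",**f)
g=grab_frame("scene")
a=cv2.resize(g["frame"][90:290,90:357],(512,384));b=cv2.resize(f["frame"][140:260,110:400],(800,331))
cv2.imwrite("pics/t5.png",b[:,:,::-1]);cv2.imwrite("pics/s5.png",a[:,:,::-1])
```

```text
t 29.35 tcp [ 0.3885 -0.1603  0.2159] gap 0.0642 q [-0.42  0.09  1.91 -0.    1.15  1.2 ] F [ 1.1 -0.4  0.2]
```

View pics/t5.png

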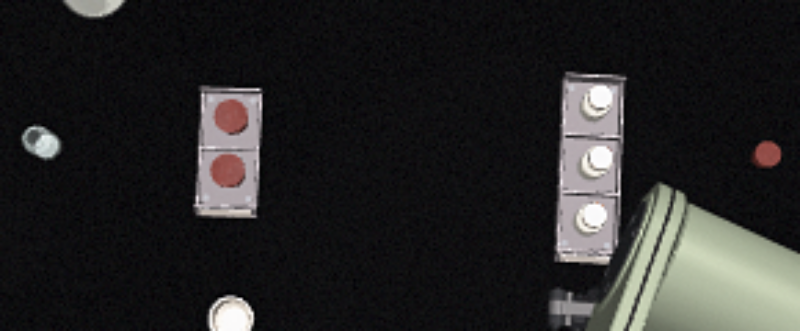

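View pics/s5.png

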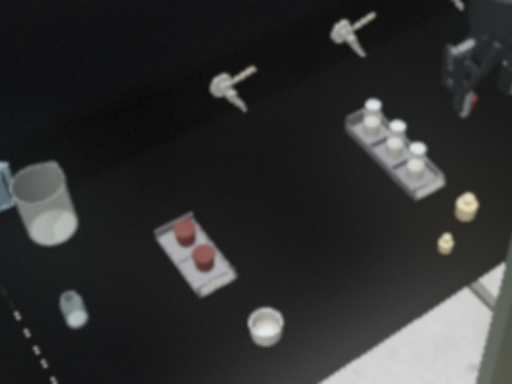

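All five items stand upright in their cells: caps at (600,98), (600,159) and (594,214), stoppers at (231,116) and (227,170). One numeric check, then I'll hand in.

Run:
```python
from h import *
from bench import sign_off
f=dict(np.load("t5.npz"));P=lambda l:np.array(l)/2.759+[110,140]
def loc(p,c,y):
    d=p[:,:2]-c;return np.round(1000*np.c_[d@[np.cos(y),np.sin(y)],d@[-np.sin(y),np.cos(y)]],1)
V=loc(cast(f,P([[600,98],[600,159],[594,214]]),.062),[.541,-.167],-.05)
S=loc(cast(f,P([[231,116],[227,170]]),.028),[.55,.174],-.03)
print(V,S)
ok=(abs(V-[[55,0],[0,0],[-55,0]])<13).all() and (abs(S-[[27.5,0],[-27.5,0]])<13).all()
print(ok)
if ok: print(sign_off())
```

```text
[[ 54.1  -0.5]
 [ -2.4  -3.2]
 [-53.   -0.2]] [[ 27.3  -2.4]
 [-23.9  -2.4]]
True
the job is handed in; nothing more can be done
None
```

I finished the restocking and handed the job in at about 29 s of the 96 s allowed; the sign-off gives no verdict.

- **Order:** I moved the old vial from the rear cell to the front cell first. The new vials then went into the rear and middle cells, and the large stopper into the rear cell of the two-cell tray.
- **Last checks:** The final top and scene pictures showed all five items upright, one to a cell, with the gripper clear of them. By my measurements, each is within about 4 mm of its cell centre, against the 15 mm allowed.
- **Left alone:** The old stopper, the small stopper and the opened vial were not touched. In the last top picture they look to be where they started, though I didn't measure them again.
- **Disagreements:** Measurements from different camera views differed by up to 4 mm, which was well within the margin. No check failed.

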